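Set a blade coater's gap with a setting gauge

TASK

Set the blade gap of the coater on the desk: push the swung-out bed near its front left corner so that it turns about its pin, home against the stop, then take the setting gauge from its tray and slide it, from the right, along the bed under the blade until its tip is past the middle of the blade, and let go. Turn the leaning knob clockwise until the spring blade just drags on the gauge: touching and pressing lightly, not clamped hard. Draw the gauge straight out to the right under that drag and lay it flat, back in its tray, leaving the knob and the bed as set and the things round about undisturbed.

Things in the scene. Friction and masses are not known exactly. Their poses are not given: they have to be found in the camera images.
- coater: Grey blade coater, fixed, 167 mm high. Origin: on the desk under its blade edge; x to its rear, y left, z up. Low base x -85 to 95, y -48 to 48 mm, top z 24. Rear column (x 73 to 95) carries an arm (40 mm wide, z 97 to 123) and a head 54 mm wide leaning 25 deg forward. Right of the head, from y -35 mm on, all is open above the bed.
- stop (a point): Top centre of the stop dowel for the bed, 13 mm thick: at x -67, y -83, z 38 mm of the coater, on a foot of the base (x -85 to -49, to y -100 mm, top z 24).
- bed (a joint): Turn of the bed about its upright pin, rad: 0 = home against the stop, positive = front swung to the left (clockwise from above); starts at 0.25 to 0.65. Aluminium plate with grey glass, 10 mm thick, top z 36 mm; at home x -100 to 60, y -75 to 55 mm of the coater. Stays where left; about 2 N at the corner turns it. Its left edge overhangs the base: push it there from the left at z 20 to 36 mm.
- bed_pin (a point): Steel pivot pin of the bed: upright, at x 40, y 35 mm of the coater; this point is level with the bed's top.
- bed_corner (a point): Front left corner of the bed, at mid-thickness, 31 mm above the desk; 141 mm from the pin's axis.
- screw (a joint): Turn of the knob, rad, 0 to 4.4; grows clockwise looking down on its face; starts at 0.4 to 1.5. Lowers the blade 2.5 mm per rad along the leaning screw axis. Gap under the blade 11.9 mm at 0, 6.0 mm (gauge just met) at 2.6; beyond, the spring blade presses 7.5 N more per rad. Just dragging is 2.7 to 3.5, about 1 to 6 N. Stays where left. Red index points to the robot's side at 0.
- knob_mid (a point): Middle of the knob, on its axis (x -48, y 0, z 148 mm of the coater): a black fluted cylinder 39 mm across, 24 mm long. Its axis leans 25 deg towards the robot (upward: -0.423, 0, 0.906 in the coater's frame), so lean the tool likewise to grip across it. It does not move along its axis. A 30 mm wide collar lies 20 mm below this point along the axis, the 54 mm wide head 27 mm below.
- gauge: Setting gauge, 160 mm long, 0.12 kg: steel blade 6 mm thick, 24 wide, 80 long (last 8 mm thinned to 3.6 as a lead-in); red handle with black grip, 80 long, 20 wide, 22 mm high, flush with the blade underneath. Origin: on the underside where handle and blade meet; y towards the tip, z up. Balances 15 mm towards the tip from there.
- gauge_tip (a point): Tip of the gauge's blade: 80 mm along y from the gauge's origin, 3 mm above its underside.
- gauge_grip (a point): Middle of the gauge's handle: 40 mm along -y from the gauge's origin, 11 mm above its underside.
- blade: Spring-steel blade of the coater, 70 mm wide along y. Origin: middle of its rounded lower edge, on the axis of the rounding, 3 mm above its lowest line; y left, z up the blade, leaning 25 deg forward. It springs up along z 1 mm per 3 N.
- tray: Shallow aluminium tray lined in blue, fixed, in which the gauge lies and belongs: 100 mm (x) by 230 mm (y) outside, rim 8 mm high, walls and floor 3 mm. Origin: middle of its underside; y along its length.
- cup_red: Specimen cup with red lid, 63 mm across, 65 high, standing by; leave it. Origin: middle of its underside.
- cup_orange: Specimen cup with orange lid, 58 mm across, 53 high, standing by; leave it. Origin: middle of its underside.
- bottle_white: White bottle, 47 mm across, 110 high, standing by; leave it. Origin: middle of its underside.
- labels: White roll of labels, 64 mm across, 51 high, standing by; leave it. Origin: middle of its underside.

How it is judged:
By the outcome, as a careful person would: the job done as asked, in the order asked, and still so for the second after the job is handed in, with the robot touching nothing.
It also fails if it takes over 72 s, if anything falls off the work surface, if the arm or the gripper's body presses on something with over 40 N, if the wrist force passes 120 N, or if a joint passes its speed limit or range.

ROBOT

A 7-joint arm with a two-finger parallel gripper is mounted at the origin on a cart in front of the work surface, level with it; the furniture and walls round the work are solid. World frame = base frame: x ahead of the robot, y to its left, z up, the work surface at z = 0. Lengths are in m, angles in rad, forces in N, time in s.
With the tool pointing down it reaches from about 0.425 to 0.925 m from the base axis. Payload 6.8 kg.
Tool frame: the origin (TCP) lies at the very end of the fingers, on their centre line; the grasp point (between the pads) lies 19 mm behind it (r.tcp_to_grasp is the distance from the TCP to the grasp point, in m); z points along the fingers, y is the line along which they close (so a half turn about z gives the same grasp; the last joint's range is limited). The gripper opens to 85 mm and grips with 20 to 120 N. Pads are 22 mm wide; open, the fingers measure 114 mm over their backs; the gripper's body (76 mm by 85 mm) begins 54 mm behind the grasp point. The pads swing forward as they close: fully open they stand 13 mm farther back than shut.
Start: joints at [1.004, 0.477, 0.022, 1.555, -0.011, 1.109, -0.083], TCP at [0.299, -0.605, 0.231] pointing down, gripper open.
Joint ranges: [-2.96, 2.96], [-0.34, 2.1], [-1.41, 1.46], [0.24, 2.44], [-1.37, 4.51], [0.17, 1.92], [-2.96, 2.96]. Speed limits (rad/s): [2.39, 2.39, 3.14, 3.14, 3.14, 3.14, 3.14].

INTERFACE

Orientations are given as a rotation vector (axis times angle).
In Python, from bench import r gives the robot as it stands.
- The arm moves only by the tool step_arm, never from a script. Its argument "moves" is a list of rows, each a list of 7 numbers: the shift along the tool's x, y, z in mm, then the turn, a rotation vector about the tool's x, y, z in rad, then the finger opening in mm, from 0 to 85.4. A call has 1 to 8 rows; each row is the pose to reach, as a shift and turn from the pose commanded when the call began, along the tool's axes at that moment; what a row does not reach only later rows make up. A row lasts 1/10 s, in which the tool goes at most 50 mm and 8.59 degrees, less where a joint would pass 70% of its speed; a pose out of reach is approached as far as the arm can. A call with a gripper value outside its range is refused whole. The fingers move at their own pace and stop on an object; "grip_force" is the grip in N (left out, the last holds). Time passes only in rows, so rows that repeat a pose let the fingers close. It gives the time, the measured TCP pose, the force, the opening and the grip force at its end, in the units of the state.
- r.get_obs(): the state, without advancing time (a new reading comes with each control period).
- r.grab_frame(name): name is "side" or "top" or "wrist"; returns a dict with "image" (384x512x3 uint8, red, green, blue), "depth" (384x512 float32, m along the optical axis (not along the pixel's ray), 0 where there is no reading), "mtx" (3x3 intrinsics, pixels), "rvec" (rotation vector, rad) and "tvec" (3), from world to camera coordinates, as OpenCV has them. Camera axes: x right, y down, z forward; pixel columns grow to the right and rows downward; lengths in m; the calibration is good to about 2 mm. A picture is of the moment at which its call begins.
- r.hand_in(): hands the job in; it is judged then, once.
The state is a dict: "clock": time; "joints": joint angles; "qvel": joint speeds; "tau": joint torques, N m; "tcp_pos": TCP position; "orientation": TCP orientation; "contact_force": force on the tool from outside, world axes, zero at the start; "moment": the same for the moment, N m; "grip_width": finger opening in m; "gripper_force": force on a finger pad.
Only numpy, scipy, OpenCV 4.12 (cv2) and the standard library are available. Lean on these libraries where they do the work, as an engineer would, in place of code of your own. Each camera call takes 0.05 s, during which the arm holds its last target. There are 200 camera calls.

## Working session

There is one attempt and no reset: what is moved stays moved. The work goes in short steps, Python scripts to look and compute and a tool call to move; the robot and the scene stay as the last step left them, time stands still between calls to the robot, and variables do not carry over. Pictures are saved under pics/ and viewed, at most 14 in all, crops included, and the job is handed in when it is done.

Besides the shell and the picture viewer there is one more tool, called as name([rows], argument=value, ...), one row to a line, values as JSON. step_arm: Moves the arm, as the interface text tells. Its arguments: {"type":"object","properties":{"moves":{"type":"array","items":{"type":"array","items":{"type":"number"}}},"grip_force":{"type":"number"}},"required":["moves"]}

```bash
ls; mkdir -p pics
cat > h.py <<'E'
import numpy as np, cv2
from scipy.spatial.transform import Rotation as R
from bench import r
def cam(n):
    f=r.grab_frame(n); f['Rm']=cv2.Rodrigues(np.array(f['rvec'],float))[0]; f['t']=np.array(f['tvec'],float).ravel(); return f
def cloud(f):
    d=f['depth']; v,u=np.mgrid[:d.shape[0],:d.shape[1]]; K=f['mtx']
    c=np.stack([(u-K[0,2])/K[0,0]*d,(v-K[1,2])/K[1,1]*d,d],-1)
    P=(c-f['t'])@f['Rm']; P[d==0]=np.nan; return P
def proj(f,p):
    return cv2.projectPoints(np.array(p,float).reshape(-1,3),f['Rm'],f['t'],f['mtx'],None)[0].reshape(-1,2)
def save(f,n): cv2.imwrite('pics/'+n,f['image'][:,:,::-1])
def st():
    o=r.get_obs(); return o
E
python3 - <<'E'
from h import *
o=st();print(o)
fs={n:cam(n) for n in('side','top')}
im=np.hstack([cv2.resize(fs['top']['image'],(800,600))]); cv2.imwrite('pics/top0.png',im[:,:,::-1])
save(fs['side'],'side0.png')
for n,f in fs.items():
    np.savez(n+'0.npz',**{k:f[k] for k in('image','depth','mtx','rvec','tvec')}); print(n,-f['Rm'].T@f['t'],f['Rm'])
E
```

```text
pics
{'clock': 0.0, 'joints': array([ 1.00390071,  0.47781786,  0.02232176,  1.55646089, -0.01150559,
        1.10929764, -0.08311772]), 'qvel': array([ 0.00035616,  0.00062936, -0.00039983, -0.00021019, -0.00099941,
        0.00080667,  0.00099312]), 'tau': array([ 7.12628753e-04, -5.96447539e+01,  1.60817306e+00, -2.81197947e+01,
        1.24863055e-02,  9.34629614e-03, -3.25514415e-07]), 'tcp_pos': array([ 0.29866861, -0.60466015,  0.23030947]), 'orientation': array([-3.05755957e+00, -7.13993201e-01,  8.53069338e-04]), 'contact_force': array([ 0.08276628,  0.12076929, -0.53037698]), 'moment': array([-0.08133654, -0.00507858, -0.0403576 ]), 'gripper_force': 0.0, 'grip_width': 0.08547440996586575}
side [0.67410835 0.64385665 1.12709949] [[-0.99222924  0.12441778  0.0011653 ]
 [ 0.09975786  0.80109443 -0.59016614]
 [-0.07436068 -0.58546385 -0.80728097]]
top [ 0.47770909 -0.08946488  1.35865791] [[ 0.01278789 -0.99990021  0.00600407]
 [-0.99717681 -0.01319692 -0.07392055]
 [ 0.07399241 -0.00504183 -0.99724606]]
```

View pics/top0.png

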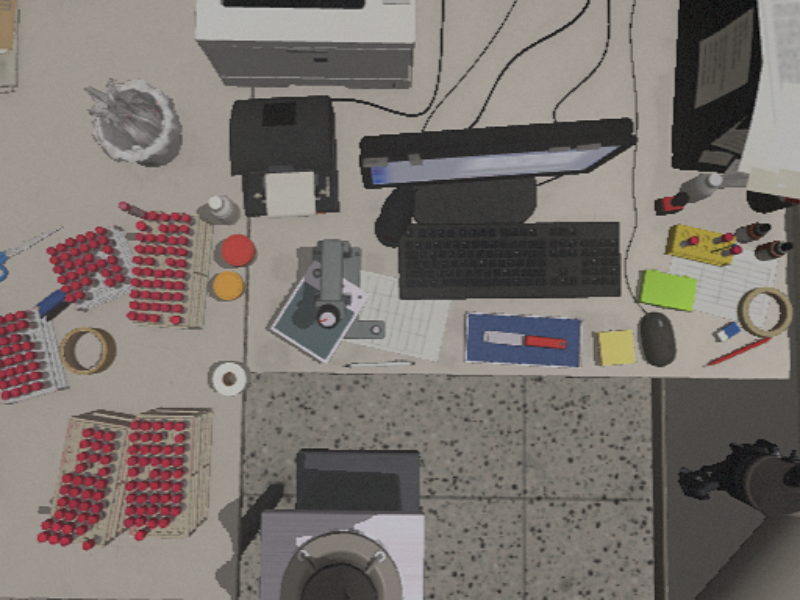

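View pics/side0.png

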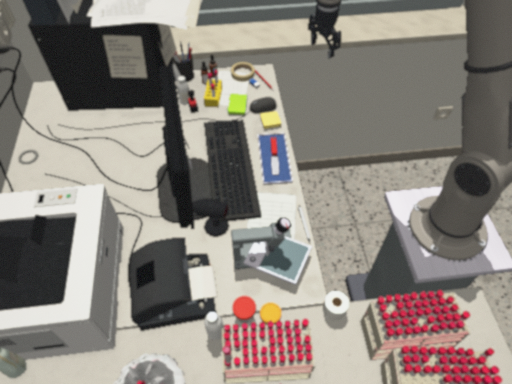

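The top view shows the coater at about (330,290) with its bed swung left, and the stop dowel at (377,329). The tray is at (523,340), holding the gauge with its handle at (545,342) and its tip to the left at (485,336).

Run:
```python
from h import *
f=cam('top'); P=cloud(f); im=f['image'].astype(int)
h=cv2.cvtColor(f['image'],cv2.COLOR_RGB2HSV)
v,u=np.mgrid[:384,:512]
reg=lambda a,b,c,d:(u>=a)&(u<b)&(v>=c)&(v<d)
def rect(m,n):
    m=m&np.isfinite(P[...,0]); p=P[m]; c,s,a=cv2.minAreaRect(p[:,:2].astype(np.float32)); print(n,m.sum(),np.round(c,4),np.round(s,4),round(a,2),'z',np.round(np.percentile(p[:,2],[5,50,95]),4))
R0=reg(290,380,195,240)
blue=R0&(h[...,0]>100)&(h[...,0]<130)&(h[...,1]>90)
red=R0&((h[...,0]<10)|(h[...,0]>170))&(h[...,1]>120)
rect(blue,'tray blue');rect(red,'red')
mm=R0&(P[...,2]>.006)&(P[...,0]<.6); rect(blue|(cv2.morphologyEx(blue.astype(np.uint8),cv2.MORPH_CLOSE,np.ones((9,9)))>0),'trayin')
st_=cv2.morphologyEx(blue.astype(np.uint8),cv2.MORPH_CLOSE,np.ones((15,15)))>0
rect(st_&~cv2.dilate((blue|red).astype(np.uint8),np.ones((1,1))).astype(bool)&(h[...,1]<60),'steel')
C=reg(165,255,150,240)
z=P[...,2]
rect(C&(z>.112)&(z<.13),'arm top')
rect(C&(z>.03)&(z<.041),'bed')
rect(C&(z>.14),'knob')
c=f['image'][145:245,165:290]; c=cv2.resize(c,None,fx=6,fy=6,interpolation=cv2.INTER_CUBIC); cv2.imwrite('pics/coat.png',c[:,:,::-1])
np.savez('top0.npz',P=P,h=h)
zz=np.round(P[145:245:5,165:250:5,2]*1000); np.set_printoptions(linewidth=200); print(np.nan_to_num(zz).astype(int))
```

```text
tray blue 1595 [ 0.4921 -0.3532] [0.2201 0.0923] 87.54 z [-0.0014  0.0031  0.0078]
red 155 [ 0.4883 -0.3929] [0.0783 0.0188] 84.88 z [0.0183 0.0244 0.0287]
trayin 2094 [ 0.4921 -0.3534] [0.2204 0.0923] 87.55 z [-0.0012  0.0038  0.0235]
steel 223 [ 0.4914 -0.3559] [0.1646 0.0242] 84.28 z [0.0013 0.0088 0.0137]
arm top 642 [ 0.6055 -0.0203] [0.1243 0.1616] 85.79 z [0.1169 0.1225 0.1276]
bed 1562 [0.5457 0.0138] [0.1819 0.2013] 58.49 z [0.0317 0.0359 0.0399]
knob 190 [0.5269 0.0204] [0.0417 0.0388] 1.81 z [0.1502 0.1587 0.1665]
[[   1    2    0   -3   -2    0   -1    1    0   -2    2    0    4    0    1    2  111]
 [   2    2    1   -1    1    0   -4    5   -2   -3   -1   -4   -2   -4    2    0  104]
 [   0   -1    1   -1    1    3   -1    1  105  121  127  102    2   -3    8   -1    6]
 [  -5   -3   -7   -2   -1    4    4   23  102  121  126  101   27   23    0   -5   -1]
 [   2   -1   -2   -6    2   -1   -1   18   18  121  122   28   23   21    3   -5   -3]
 [  -7    2   -3   -1    2   -1    0   38   41  121  123   22   25   23    5    0    0]
 [   2    6    1   -2   -1    0   40   37
[... 491 characters left out ...]
 6    0   -2   34   37   36   37   37  160  162  159   34   37   21   18   21   24]
 [  -1   -1   38   33   35   36   36   38   39   33   32   40   25   26   22   38   28]
 [  -3    1   -1   -6   35   34   39   35   29   38   30   35   22   27   26   21   29]
 [  -2    2    0   -3    1   32   31   38   31   33   38    1   -1    1    0    3    7]
 [  -1   -2    1    2    0    4   -3   38   36   34    0    2   -2    4   -4    1    0]
 [   2    2    0    3   -3   -1   -3   -3   34   34   -3    1    0    0    1   -1   -4]
 [  -1    1   -1   -6    0   -2   -1    0    1    7    1   -1    3    1    0    2    2]
 [-739 -744 -740 -742 -744 -734 -735 -736 -740 -736 -741 -750 -732 -736 -721 -750 -742]]
```

View pics/coat.png

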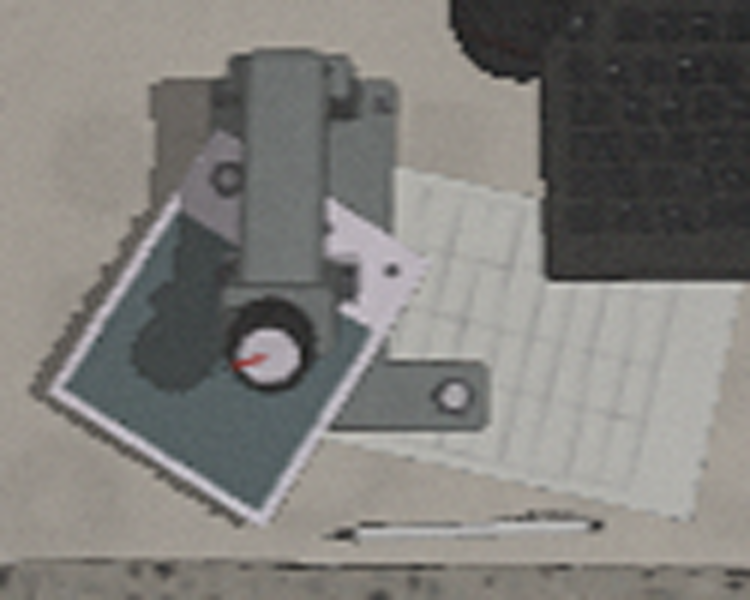

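The crop shows the pin at (229,180), the stop dowel top at (455,395), the bed's front left corner at (55,393) and front right corner at (262,522), and the knob face at (270,355). The index points left and slightly toward the robot, about 1.3 rad.

```bash
cat >> h.py <<'E'
def ray(f,uv,z):
    K=f['mtx']; d=f['Rm'].T@np.array([(uv[0]-K[0,2])/K[0,0],(uv[1]-K[1,2])/K[1,1],1]); c=-f['Rm'].T@f['t']
    return c+d*(z-c[2])/d[2]
E
python3 - <<'E'
from h import *
from scipy.optimize import least_squares
f=cam('top')
px=lambda x,y:((x+.5)/6-.5+165,(y+.5)/6-.5+145)
obs=[((229,180),(.040,.035),.036),((455,395),(-.067,-.083),.038),((270,355),(-.0531,0),.1589),((152,78),(.095,.048),.024),((400,80),(.095,-.048),.024),((488,430),(-.085,-.1),.024)]
W=np.array([ray(f,px(*a),z)[:2] for a,_,z in obs]); L=np.array([l for _,l,_ in obs])
def T(q): c,s=np.cos(q[2]),np.sin(q[2]); return L@np.array([[c,-s],[s,c]]).T+q[:2]
s=least_squares(lambda q:(T(q)-W).ravel(),[.57,0,0],loss='soft_l1',f_scale=.002)
print(s.x,np.round((T(s.x)-W)*1000,1))
cor=ray(f,px(55,393),.036); fr=ray(f,px(262,522),.036); pin=W[0]
print('cor',cor,'fr',fr,'pin',pin,np.linalg.norm(cor[:2]-pin))
e=fr-cor; print('bed yaw front edge vs -y:',np.arctan2(e[0],-e[1])) 
idx=ray(f,px(236,366),.1589); print('index',idx-ray(f,px(270,355),.1589))
E
```

```text
[ 0.57584043  0.02110354 -0.00118018] [[ -0.5   1.1]
 [  0.1  -0.3]
 [ -0.3   0.1]
 [  1.1 -28. ]
 [  0.3   3.5]
 [ -0.7  -0.5]]
cor [0.50709106 0.1404705  0.036     ] fr [0.44358697 0.0347133  0.036     ] pin [0.61634382 0.05497108] 0.13873109668900058
bed yaw front edge vs -y: -0.5407654775636545
index [-0.00524655  0.01547886  0.        ]
```

Run:
```python
from h import *
d=np.load('top0.npz');P=d['P'];h=d['h'];v,u=np.mgrid[:384,:512]
z=P[...,2]
for n,(a,b,c,e) in dict(cups=(128,168,145,200),labels=(132,160,225,256),bottle=(128,152,120,146)).items():
    m=(u>=a)&(u<b)&(v>=c)&(v<e)&(z>.03)
    k,l,s,ce=cv2.connectedComponentsWithStats(m.astype(np.uint8))
    for i in range(1,k):
        if s[i,4]>60:
            p=P[l==i]; print(n,s[i,4],np.round(np.percentile(p,[2,50,98],axis=0),3).tolist())
m=(u>=250)&(u<400)&(v>=140)&(v<195)&(z<.05)&(h[...,2]<60); p=P[m]; print('kb',np.round(np.nanpercentile(p,[1,50,99],axis=0),3).tolist())
print('mon', np.round(np.nanpercentile(P[75:122,232:410].reshape(-1,3),[2,50,98],axis=0),3).tolist())
o=st();R0=R.from_rotvec(o['orientation']); print(R0.as_matrix().round(3))
tgt=R.from_matrix([[1,0,0],[0,-1,0],[0,0,-1]])
print('rot to aligned',(R0.inv()*tgt).as_rotvec())
for t in [(.36,-.2,.24),(.49,.17,.2)]:
    print(t,(R0.inv().apply(np.array(t)-o['tcp_pos'])*1000).round())
```

```text
cups 113 [[0.586, 0.27, 0.031], [0.661, 0.274, 0.057], [0.702, 0.279, 0.079]]
cups 358 [[0.628, 0.175, 0.055], [0.655, 0.203, 0.064], [0.683, 0.232, 0.069]]
cups 297 [[0.563, 0.196, 0.041], [0.59, 0.222, 0.051], [0.614, 0.249, 0.057]]
labels 348 [[0.381, 0.185, 0.033], [0.411, 0.215, 0.049], [0.44, 0.245, 0.055]]
bottle 249 [[0.716, 0.215, 0.034], [0.732, 0.23, 0.083], [0.755, 0.253, 0.112]]
kb [[0.575, -0.535, 0.011], [0.652, -0.318, 0.024], [0.729, -0.108, 0.033]]
mon [[0.761, -0.581, -0.004], [0.797, -0.275, 0.227], [0.942, -0.047, 0.345]]
[[ 0.897  0.443 -0.001]
 [ 0.443 -0.897  0.001]
 [-0.    -0.001 -1.   ]]
rot to aligned [-1.14115427e-03  3.47999635e-04  4.58769894e-01]
(0.36, -0.2, 0.24) [ 234. -336.   -9.]
(0.49, 0.17, 0.2) [ 515. -610.   31.]
```

step_arm([
  [40,-50,-10,0,0,0.1,20],
  [80,-100,-10,0,0,0.2,20],
  [115,-150,-10,0,0,0.3,20],
  [150,-195,-10,0,0,0.46,20],
  [180,-240,-10,0,0,0.46,20],
  [212,-285,-10,0,0,0.46,20],
  [245,-325,-10,0,0,0.46,20],
  [280,-365,-5,0,0,0.46,20],
])

```text
clock: 1.0
tcp_pos: [0.3744, -0.2129, 0.2394]
orientation: [3.141, -0.002, 0.001]
contact_force: [0.8, -0.5, 0.9]
grip_width: 0.0197
gripper_force: 0.0
```

step_arm([
  [15,-45,0,0,0,0,20],
  [30,-90,0,0,0,0,20],
  [46,-137,0,0,0,0,20],
  [62,-185,0,0,0,0,20],
  [78,-232,0,0,0,0,20],
  [92,-280,0,0,0,0,20],
  [106,-327,0,0,0,0,20],
  [122,-374,0,0,0,0,20],
])

```text
clock: 1.8
tcp_pos: [0.497, 0.161, 0.2391]
orientation: [3.141, -0.002, 0.0]
contact_force: [0.5, -1.0, -0.0]
grip_width: 0.0195
gripper_force: 0.0
```

step_arm([
  [0,-26,25,0,0,0,20],
  [0,-26,75,0,0,0,20],
  [0,-26,125,0,0,0,20],
  [0,-26,170,0,0,0,20],
  [0,-26,205,0,0,0,20],
  [0,-26,215,0,0,0,20],
])

```text
clock: 2.4
tcp_pos: [0.4944, 0.1839, 0.0206]
orientation: [3.139, -0.001, -0.009]
contact_force: [-1.5, -0.8, -0.7]
grip_width: 0.0201
gripper_force: 0.0
```

step_arm([
  [0,12,0,0,0,0,20],
  [-1,24,0,0,0,0,20],
  [-2,36,0,0,0,0,20],
  [-3,47,0,0,0,0,20],
  [-4,56,0,0,0,0,20],
  [-6,64,0,0,0,0,20],
  [-7,70,0,0,0,0,20],
  [-8,74,0,0,0,0,20],
])

```text
clock: 3.2
tcp_pos: [0.475, 0.1128, 0.0241]
orientation: [3.139, 0.003, -0.033]
contact_force: [-38.4, 12.3, 26.0]
grip_width: 0.0203
gripper_force: 23.1
```

Run:
```python
from h import *
f=cam('top'); c=f['image'][145:245,165:290]; c=cv2.resize(c,None,fx=6,fy=6,interpolation=cv2.INTER_CUBIC); cv2.imwrite('pics/coat2.png',c[:,:,::-1])
o=st();print(o['tcp_pos'],o['contact_force'])
```

```text
[0.47475851 0.11172398 0.02400245] [-38.57888208  10.88864692  26.54184451]
```

View pics/coat2.png

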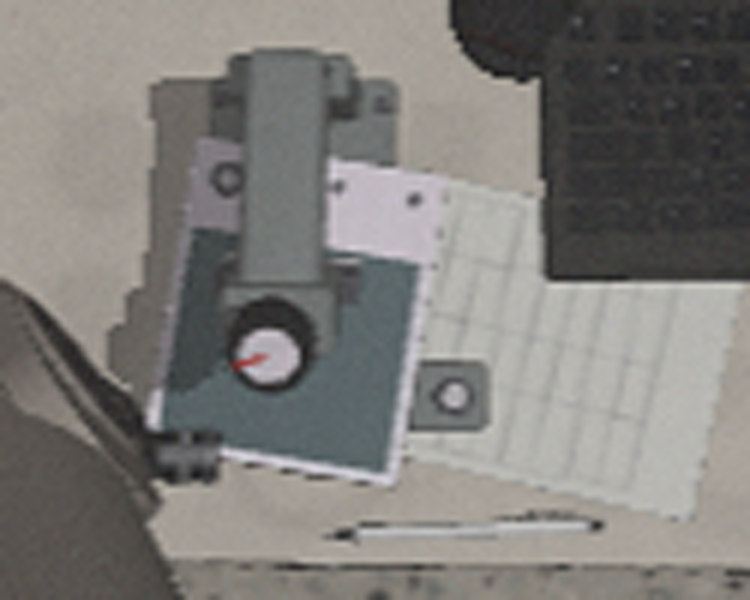

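The finger caught the bed's front edge, not its left edge. The bed has already turned from 0.54 to about 0.17. I'll back off and push properly on the left edge.

step_arm([
  [-8,-15,0,0,0,0,20],
  [-8,-40,0,0,0,0,20],
  [5,-55,0,0,0,0,20],
  [18,-55,0,0,0,0,20],
  [18,-55,0,0,0,0,20],
])

```text
clock: 3.75
tcp_pos: [0.5102, 0.1649, 0.0258]
orientation: [-3.141, 0.006, -0.007]
contact_force: [0.5, -0.6, -0.5]
grip_width: 0.0201
gripper_force: 0.0
```

step_arm([
  [-6,12,3,0,0,0,20],
  [-12,25,3,0,0,0,20],
  [-12,36,3,0,0,0,20],
  [-12,45,3,0,0,0,20],
  [-12,52,3,0,0,0,20],
  [-12,57,3,0,0,0,20],
  [-12,61,3,0,0,0,20],
])

```text
clock: 4.45
tcp_pos: [0.4948, 0.105, 0.0211]
orientation: [-3.141, 0.002, 0.0]
contact_force: [-0.9, 2.7, 0.4]
grip_width: 0.0199
gripper_force: 1.1
```

step_arm([
  [0,2,0,0,0,0,20],
  [0,4,0,0,0,0,20],
  [0,6,0,0,0,0,20],
])

```text
clock: 4.75
tcp_pos: [0.4948, 0.1013, 0.0211]
orientation: [-3.139, -0.0, -0.001]
contact_force: [-3.0, 10.4, -1.7]
grip_width: 0.0198
gripper_force: 5.2
```

step_arm([
  [0,-15,0,0,0,0,20],
  [0,-50,0,0,0,0,20],
  [0,-60,-30,0,0,0,20],
  [0,-60,-80,0,0,0,20],
  [0,-60,-130,0,0,0,30],
  [-15,-50,-180,0,0,0,40],
  [-30,-20,-215,0,0,-0.1,50],
  [-50,25,-220,0,0,-0.2,50],
])

```text
clock: 5.55
tcp_pos: [0.4479, 0.0773, 0.2461]
orientation: [-3.124, -0.326, -0.016]
contact_force: [0.7, -0.9, -1.0]
grip_width: 0.0501
gripper_force: 0.0
```

step_arm([
  [-10,50,0,0,0,-0.14,50],
  [-20,100,0,0,0,-0.28,50],
  [-25,150,0,0,0,-0.42,50],
  [-20,200,0,0,0,-0.56,50],
  [-10,250,0,0,0,-0.7,50],
  [0,300,0,0,0,-0.84,50],
  [15,350,0,0,0,-0.98,50],
  [30,395,0,0,0,-1.12,50],
])

```text
clock: 6.35
tcp_pos: [0.5364, -0.2771, 0.2413]
orientation: [2.503, 1.897, -0.001]
contact_force: [0.5, 0.6, -0.3]
grip_width: 0.0501
gripper_force: 0.0
```

Run:
```python
from h import *
f=cam('top'); g=cam('wrist')
c=cv2.resize(f['image'][145:245,165:245],(480,600),interpolation=cv2.INTER_CUBIC); cv2.imwrite('pics/coat3.png',c[:,:,::-1])
save(g,'w1.png')
o=st();print(o['tcp_pos'],R.from_rotvec(o['orientation']).as_matrix().round(3).tolist(),o['joints'])
```

```text
[ 0.53669408 -0.28243262  0.24015378] [[0.279, 0.96, 0.0], [0.96, -0.279, -0.003], [-0.003, 0.001, -1.0]] [ 0.63223146  0.37715187 -0.32729573  1.69976573  0.13749645  1.085665
 -0.02099216]
```

View pics/coat3.png

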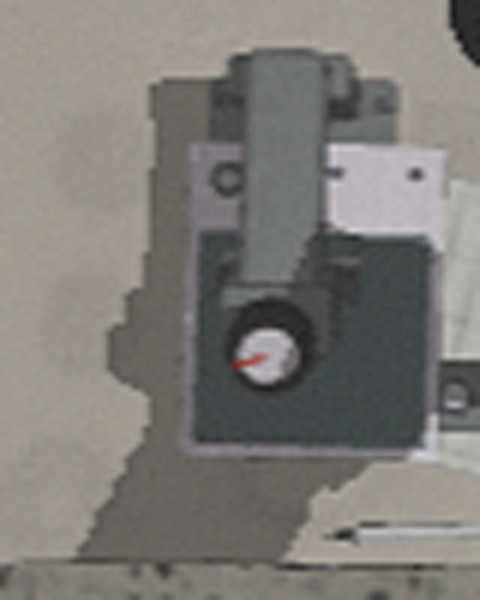

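The bed now lies nearly square against the dowel (right edge near (435,395), dowel at (458,395)). I'll check its angle numerically and locate the gauge with the wrist camera.

Run:
```python
from h import *
f=cam('top'); C=np.array([.5758,.0211,0])
for n,p in dict(FL=(-.1,.055,.036),FR=(-.1,-.075,.036),RR=(.06,-.075,.036),RL=(.06,.055,.036)).items():
    print(n,((proj(f,C+p)[0]-[165,145])*6+2.5).round(1))
g=cam('wrist');P=cloud(g);h=cv2.cvtColor(g['image'],cv2.COLOR_RGB2HSV)
red=((h[...,0]<10)|(h[...,0]>170))&(h[...,1]>120)&(P[...,2]<.06)
blue=(h[...,0]>100)&(h[...,0]<130)&(h[...,1]>90)
k,l,s,_=cv2.connectedComponentsWithStats(red.astype(np.uint8)); i=1+np.argmax(s[1:,4])
def rect(p,n):
    c,s,a=cv2.minAreaRect(p[:,:2].astype(np.float32)); print(n,len(p),np.round(c,4),np.round(s,4),round(a,2),'z',np.round(np.percentile(p[:,2],[5,50,95]),4))
rect(P[l==i],'red')
tr=cv2.morphologyEx(blue.astype(np.uint8),cv2.MORPH_CLOSE,np.ones((45,45)))>0
p=P[blue&np.isfinite(P[...,0])]; rect(p,'blue')
m=tr&~blue&(P[...,2]>.006)&(P[...,2]<.035); m=cv2.erode(m.astype(np.uint8),np.ones((3,3)))
k,l,s,_=cv2.connectedComponentsWithStats(m)
for i in range(1,k):
    if s[i,4]>300: rect(P[l==i],'obj')
```

```text
FL [181.2 456.8]
FR [439.  460.1]
RR [443.8 144.8]
RL [188.3 141.4]
red 795 [ 0.4899 -0.3914] [0.0783 0.019 ] 84.69 z [0.0182 0.0245 0.026 ]
blue 8001 [ 0.6361 -0.3445] [0.3962 0.2276] 3.12 z [0.0019 0.0032 0.0044]
obj 1581 [ 0.4928 -0.3521] [0.1554 0.0211] 84.66 z [0.0079 0.0102 0.0257]
```

View pics/w1.png

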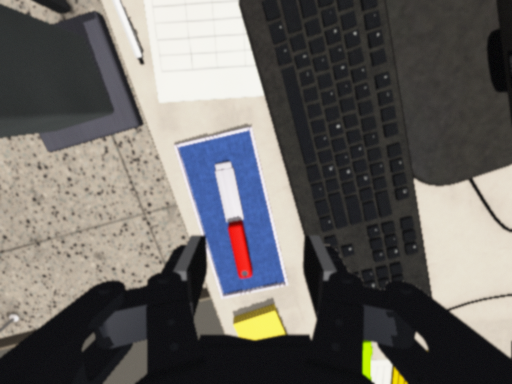

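The wrist picture shows the gauge in the tray, blade (230,190) and red handle (240,250), lined up with the cloud fit.

step_arm([
  [-45,-6,20,0,0,-0.1,38],
  [-90,-12,50,0,0,-0.19,38],
  [-118,-15,90,0,0,-0.19,38],
  [-118,-15,140,0,0,-0.19,38],
  [-118,-15,185,0,0,-0.19,38],
  [-118,-15,215,0,0,-0.19,38],
  [-118,-15,229,0,0,-0.19,38],
  [-118,-15,232,0,0,-0.19,38],
])

```text
clock: 7.35
tcp_pos: [0.4887, -0.3824, 0.0081]
orientation: [-2.315, -2.12, 0.0]
contact_force: [0.4, 0.2, 0.3]
grip_width: 0.038
gripper_force: 0.0
```

step_arm([
  [-9,0,2,0,0,0,38],
  [-9,0,2,0,0,0,18],
  [-9,0,2,0,0,0,15],
  [-9,0,2,0,0,0,12],
  [-9,0,2,0,0,0,12],
  [-9,0,2,0,0,0,12],
], grip_force=50)

```text
clock: 7.95
tcp_pos: [0.4891, -0.395, 0.0092]
orientation: [2.316, 2.116, 0.0]
contact_force: [-0.3, -2.4, 7.5]
grip_width: 0.0186
gripper_force: 50.5
```

step_arm([
  [0,0,-20,0,0,0,12],
  [0,0,-60,0,0,-0.04,12],
  [0,10,-95,0,0,-0.09,12],
  [40,25,-95,0,0,-0.09,12],
  [85,40,-95,0,0,-0.09,12],
  [130,55,-95,0,0,-0.09,12],
  [175,68,-95,0,0,-0.09,12],
  [202,69,-95,0,0,-0.09,12],
])

```text
clock: 8.75
tcp_pos: [0.577, -0.1928, 0.1029]
orientation: [2.215, 2.228, 0.005]
contact_force: [-0.2, 0.2, -1.7]
grip_width: 0.0188
gripper_force: 49.5
```

Run:
```python
from h import *
f=cam('top');s=cam('side')
o=st();print(o['tcp_pos'],o['contact_force'],R.from_rotvec(o['orientation']).as_matrix().round(3).tolist(),o['grip_width'])
a=cv2.resize(f['image'][150:230,190:350],(800,400),interpolation=cv2.INTER_CUBIC)
b=cv2.resize(s['image'][170:300,210:330],(216*1,200),interpolation=cv2.INTER_CUBIC)
a[:200,584:]=b
cv2.imwrite('pics/g1.png',a[:,:,::-1])
P=cloud(f);h=cv2.cvtColor(f['image'],cv2.COLOR_RGB2HSV);v,u=np.mgrid[:384,:512]
m=(u>225)&(u<300)&(v>150)&(v<230)&(P[...,2]>.085)&(P[...,2]<.12)&(P[...,1]>-.165)
p=P[m];c,sz,an=cv2.minAreaRect(p[:,:2].astype(np.float32));print(len(p),c,sz,an,np.percentile(p,[2,50,98],axis=0).round(4).tolist())
# line fit
b=np.polyfit(p[:,1],p[:,0],1);print('slope',b, 'z slope',np.polyfit(p[:,1],p[:,2],1))
```

```text
[ 0.57618965 -0.19123676  0.10273364] [-0.24719793  0.22127632 -0.77196549] [[-0.009, 1.0, 0.001], [1.0, 0.009, 0.003], [0.003, 0.001, -1.0]] 0.01847670964375908
294 (0.6239208579063416, -0.11597743630409241) (0.12332191318273544, 0.08893711119890213) 3.7732815742492676 [[0.5637, -0.1587, 0.095], [0.5777, -0.1113, 0.1033], [0.6797, -0.0751, 0.1178]]
slope [0.47857985 0.64230943] z slope [-0.08759401  0.09370507]
```

View pics/g1.png

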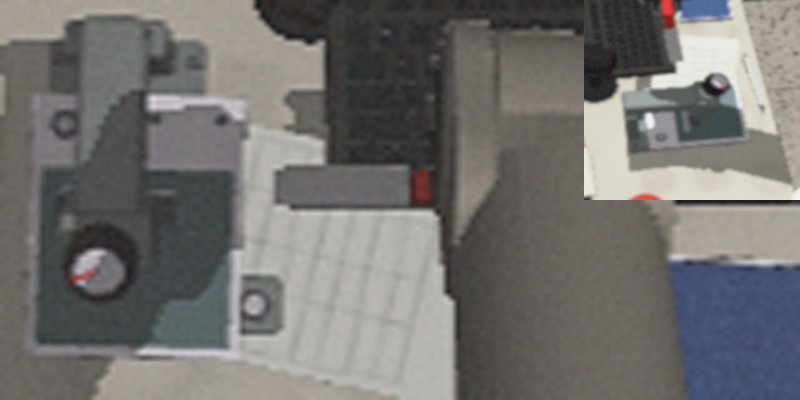

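The picture shows the gauge in the gripper pointing left, tip near (277,187), red handle at (422,187), straight along y.

Run:
```python
from h import *
f=cam('top');P=cloud(f)
x,y,z=np.moveaxis(P,-1,0)
m=(x>.555)&(x<.6)&(y>-.145)&(y<-.06)&(z>.085)&(z<.125)
p=P[m];print(len(p),np.percentile(p,[2,50,98],axis=0).round(4).tolist())
A=np.c_[p[:,1]+.11,np.ones(len(p))];print('x',np.linalg.lstsq(A,p[:,0],rcond=None)[0],'z',np.linalg.lstsq(A,p[:,2],rcond=None)[0])
print(p[:,1].max()); print(st()['tcp_pos'],st()['contact_force'])
```

```text
205 [[0.5636, -0.1445, 0.0978], [0.5748, -0.1097, 0.1024], [0.5845, -0.0723, 0.1079]]
x [2.47096086e-07 5.74082418e-01] z [-0.0181166   0.10255068]
-0.0720512108138096
[ 0.57531117 -0.19494501  0.10254587] [-0.98941786 -0.52539249 -1.20388567]
```

step_arm([
  [0,1,30,0,0,0,12],
  [0,1,52,0,0,0,12],
  [0,1,59,0,0,0,12],
  [0,1,59,0,0,0,12],
])

```text
clock: 9.3
tcp_pos: [0.5745, -0.1993, 0.0422]
orientation: [-2.221, -2.219, 0.003]
contact_force: [0.4, 0.6, -0.4]
grip_width: 0.0189
gripper_force: 49.5
```

step_arm([
  [15,0,0,0,0,0,12],
  [30,0,0,0,0,0,12],
  [45,0,0,0,0,0,12],
  [58,0,0,0,0,0,12],
])

```text
clock: 9.7
tcp_pos: [0.5762, -0.1375, 0.0438]
orientation: [2.218, 2.224, 0.002]
contact_force: [0.1, 1.1, -0.7]
grip_width: 0.0187
gripper_force: 49.5
```

step_arm([
  [12,0,0,0,0,0,12],
  [24,0,0,0,0,0,12],
  [36,0,0,0,0,0,12],
  [48,0,0,0,0,0,12],
  [60,0,0,0,0,0,12],
  [60,0,0,0,0,0,12],
])

```text
clock: 10.3
tcp_pos: [0.5758, -0.0774, 0.0431]
orientation: [-2.217, -2.225, -0.002]
contact_force: [-0.3, -0.1, -1.8]
grip_width: 0.0188
gripper_force: 49.5
```

step_arm([
  [0,0,0.5,0,0,0,12],
  [0,0,1,0,0,0,12],
  [0,0,1.5,0,0,0,12],
  [0,0,1.5,0,0,0,12],
])

```text
clock: 10.7
tcp_pos: [0.5757, -0.0811, 0.0419]
orientation: [2.221, 2.221, -0.001]
contact_force: [-2.3, 0.6, 4.9]
grip_width: 0.0187
gripper_force: 50.3
```

step_arm([
  [0,0,1,0,0,0,30],
  [0,0,1,0,0,0,38],
  [0,0,1,0,0,0,38],
  [0,0,-20,0,0,0,38],
  [0,0,-60,0,0,0,40],
  [0,-20,-110,0,0,0,50],
  [0,-60,-150,0,0,0,56],
  [0,-80,-180,0,0,0,56],
])

```text
clock: 11.5
tcp_pos: [0.4941, -0.0801, 0.2227]
orientation: [-2.22, -2.222, 0.001]
contact_force: [0.7, -0.3, 0.7]
grip_width: 0.0564
gripper_force: 0.0
```

Run:
```python
from h import *
f=cam('top');s=cam('side')
a=cv2.resize(f['image'][150:230,185:285],(600,480),interpolation=cv2.INTER_CUBIC)
cv2.imwrite('pics/g2.png',a[:,:,::-1])
P=cloud(f);x,y,z=np.moveaxis(P,-1,0);h=cv2.cvtColor(f['image'],cv2.COLOR_RGB2HSV)
m=((h[...,0]<10)|(h[...,0]>170))&(h[...,1]>110)&(x>.54)&(x<.61)&(y<-.03)&(y>-.17); p=P[m]
if len(p)>3: print(cv2.minAreaRect(p[:,:2].astype(np.float32)),np.percentile(p,[2,50,98],axis=0).round(4).tolist())
o=st(); p0=o['tcp_pos'];R0=R.from_rotvec(o['orientation']);print(p0,R0.as_matrix().round(3).tolist(),o['joints'])
base=R.from_matrix(np.array([[0,.9063,.4226],[1,0,0],[0,.4226,-.9063]]))
mid=np.array([.5758-.048,.0211,.148]);a=np.array([-.4226,0,.9063])
for ang in(-.93,0,):
    T=base*R.from_rotvec([0,0,ang]); print(ang,(R0.inv()*T).as_rotvec().round(3))
for d in(.055,-.014): print(d,(R0.inv().apply(mid+a*d-p0)*1000).round(1))
```

```text
((0.5700149536132812, -0.07852569222450256), (0.07468549907207489, 0.027544474229216576), 87.29342651367188) [[0.5574, -0.1132, 0.051], [0.5782, -0.0567, 0.0584], [0.5845, -0.0417, 0.3261]]
[ 0.49549107 -0.08060404  0.22630928] [[-0.0, 1.0, 0.007], [1.0, 0.0, -0.003], [-0.003, 0.007, -1.0]] [ 0.4072254   0.22468323 -0.42613355  1.94865819  0.11400842  0.98405501
 -0.07196485]
-0.93 [-0.399 -0.197 -0.915]
0 [-0.43   0.003  0.001]
0.055 [101.8   8.9  28.3]
-0.014 [101.9  37.6  91. ]
```

View pics/g2.png

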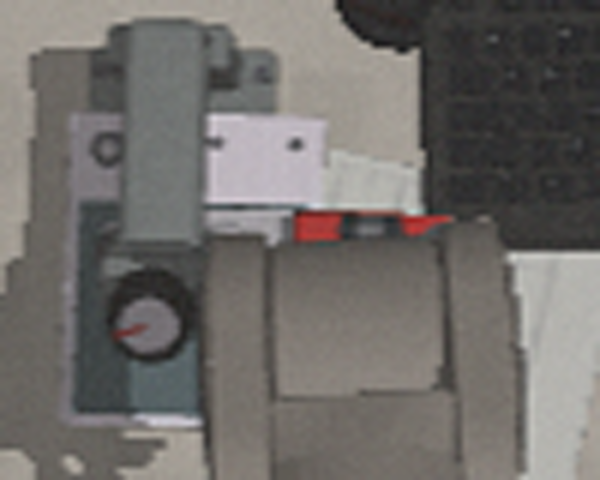

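The gauge lies under the blade with its handle out to the right (red at (320,228)). The index still points left and down, screw about 1.15. Next is the knob.

step_arm([
  [10,0,0,-0.06,-0.028,-0.13,58],
  [25,0,0,-0.12,-0.056,-0.26,58],
  [40,0,0,-0.18,-0.084,-0.39,58],
  [55,2,5,-0.24,-0.112,-0.52,58],
  [70,4,10,-0.3,-0.14,-0.66,58],
  [85,6,18,-0.36,-0.168,-0.8,58],
  [102,9,28,-0.399,-0.197,-0.915,58],
  [102,9,28,-0.399,-0.197,-0.915,58],
])

```text
clock: 12.4
tcp_pos: [0.5026, 0.0232, 0.1915]
orientation: [0.853, 2.595, 0.191]
contact_force: [-0.1, -0.8, -0.2]
grip_width: 0.0576
gripper_force: 0.0
```

```bash
cat > k.py <<'E'
from h import *
import sys
o=st(); p0=o['tcp_pos'];R0=R.from_rotvec(o['orientation']);print(p0,o['joints'].round(2))
base=R.from_matrix(np.array([[0,.9063,.4226],[1,0,0],[0,.4226,-.9063]]))
mid=np.array([.5758-.048,.0211,.148]);a=np.array([-.4226,0,.9063])
e=(base.inv()*R0).as_rotvec();print('rot wrt base',e.round(3))
v=p0-mid;print('along axis',v@a,'off axis in tool',R0.inv().apply(v-a*(v@a)).round(4))
for d in(.03,-.014): print(d,(R0.inv().apply(mid+a*d-p0)*1000).round(1))
T=base*R.from_rotvec([0,0,-.93]);print((R0.inv()*T).as_rotvec().round(3))
E
python3 k.py
```

```text
[0.50258547 0.02318952 0.19148687] [ 0.33  0.1  -0.58  2.28  0.4   0.39  0.36]
rot wrt base [ 0.007  0.009 -0.934]
along axis 0.050067809986073374 off axis in tool [ 0.0048 -0.001   0.0001]
0.03 [-5.1  1.  20. ]
-0.014 [-5.5  1.1 64. ]
[-0.002 -0.011  0.004]
```

step_arm([
  [-4,1,15,0,0,0,58],
  [-5,1,35,0,0,0,58],
  [-5,1,52,0,0,0,58],
  [-5,1,62,0,0,0,58],
  [-5,1,62,0,0,0,58],
])

```text
clock: 12.9
tcp_pos: [0.5348, 0.0191, 0.1379]
orientation: [0.863, 2.591, 0.19]
contact_force: [1.1, 0.2, -0.6]
grip_width: 0.0576
gripper_force: 0.0
```

```bash
python3 k.py
python3 - <<'E'
from h import *
g=cam('wrist');save(g,'w2.png');print(st()['contact_force'])
E
```

```text
[0.5348248  0.01910898 0.13788089] [ 0.19  0.24 -0.44  2.27  0.7   0.29  0.07]
rot wrt base [ 0.008  0.006 -0.927]
along axis -0.012139632508593675 off axis in tool [-0.0029 -0.0003 -0.    ]
0.03 [  3.2   0.2 -42.1]
-0.014 [2.9 0.3 1.9]
[-0.004 -0.009 -0.003]
[-0.9875751   0.19514216 -0.02026276]
```

View pics/w2.png

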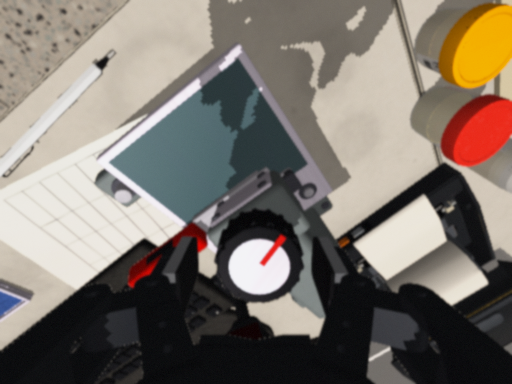

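The knob sits centred between the fingers at (258,258). I'll close on it.

step_arm([
  [1,0,0,0,0,0,40],
  [1,0,0,0,0,0,34],
  [1,0,0,0,0,0,34],
  [1,0,0,0,0,0,34],
], grip_force=60)

```text
clock: 13.35
tcp_pos: [0.5346, 0.0211, 0.1401]
orientation: [0.858, 2.588, 0.193]
contact_force: [-3.5, 1.5, 7.5]
grip_width: 0.0372
gripper_force: 59.7
```

step_arm([
  [1,0,0,0,0,0.1,34],
  [1,0,0,0,0,0.2,34],
  [1,0,0,0,0,0.3,34],
  [1,0,0,0,0,0.4,34],
])

```text
clock: 13.75
tcp_pos: [0.5339, 0.0205, 0.1398]
orientation: [1.374, 2.385, 0.304]
contact_force: [-2.5, -1.5, 6.5]
grip_width: 0.0372
gripper_force: 59.7
```

step_arm([
  [0,0,0,0,0,0.1,34],
  [0,0,0,0,0,0.2,34],
  [0,0,0,0,0,0.3,34],
  [0,0,0,0,0,0.4,34],
  [0,0,0,0,0,0.5,34],
  [0,0,0,0,0,0.6,34],
  [0,0,0,0,0,0.7,34],
  [0,0,0,0,0,0.8,34],
])

```text
clock: 14.55
tcp_pos: [0.5324, 0.0202, 0.1391]
orientation: [2.266, 1.716, 0.495]
contact_force: [-9.2, -0.3, 10.2]
grip_width: 0.0374
gripper_force: 60.2
```

```bash
python3 k.py; python3 -c "
from h import *
o=st();print(o['contact_force'],o['moment'])"
```

```text
[0.53239368 0.02019097 0.13907655] [-0.06  0.21 -0.16  2.29  0.51  0.25 -0.96]
rot wrt base [0.007 0.001 0.275]
along axis -0.01002861465676263 off axis in tool [-0.0008  0.0006 -0.    ]
0.03 [  0.8  -0.9 -40. ]
-0.014 [ 0.8 -0.6  4. ]
[-0.007 -0.004 -1.205]
[-9.17316309 -0.26537786 10.21506429] [-0.18977893  0.88221556  0.00612701]
```

step_arm([
  [0,0,0,0,0,0.1,34],
  [0,0,0,0,0,0.2,34],
  [0,0,0,0,0,0.3,34],
  [0,0,0,0,0,0.4,34],
  [0,0,0,0,0,0.5,34],
  [0,0,0,0,0,0.6,34],
  [0,0,0,0,0,0.7,34],
  [0,0,0,0,0,0.7,34],
])

```text
clock: 15.35
tcp_pos: [0.5312, 0.021, 0.1385]
orientation: [2.825, 0.872, 0.614]
contact_force: [-12.6, 1.7, 12.4]
grip_width: 0.0375
gripper_force: 60.6
```

```bash
python3 k.py
python3 - <<'E'
from h import *
g=cam('wrist')
h=cv2.cvtColor(g['image'],cv2.COLOR_RGB2HSV)
c=g['image'][190:330,180:340];cv2.imwrite('pics/w3.png',cv2.resize(c,None,fx=3,fy=3)[:,:,::-1])
E
```

```text
[0.53116069 0.02099414 0.13848152] [-0.21  0.21  0.    2.3   0.37  0.23 -1.53]
rot wrt base [ 0.01  -0.002  0.973]
along axis -0.010046831025403382 off axis in tool [-0.0009 -0.0005  0.    ]
0.03 [  0.6   0.2 -40.1]
-0.014 [0.9 0.5 3.9]
[-0.011 -0.003 -1.903]
```

View pics/w3.png

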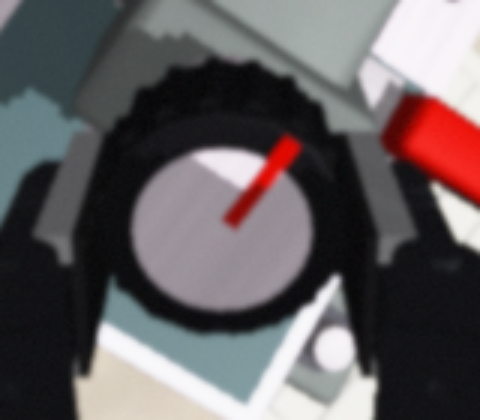

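The index strip runs from about (230,222) to (292,142) in the crop, and hasn't slipped against the fingers. I'll work out its absolute angle.

Run:
```python
from h import *
g=cam('wrist');K=g['mtx']
mid=np.array([.5758-.048,.0211,.148]);a=np.array([-.4226,0,.9063]);y0=np.array([.9063,0,.4226])
c=-g['Rm'].T@g['t']
def hit(u,v,hh=.0125):
    d=g['Rm'].T@np.array([(u-K[0,2])/K[0,0],(v-K[1,2])/K[1,1],1]); q=mid+a*hh
    return c+d*((q-c)@a)/(d@a)
h=cv2.cvtColor(g['image'],cv2.COLOR_RGB2HSV)
m=((h[...,0]<10)|(h[...,0]>170))&(h[...,1]>150);m[:225]=0;m[275:]=0;m[:,:245]=0;m[:,290:]=0
vv,uu=np.nonzero(m);H=np.array([hit(*p) for p in zip(uu,vv)]);w=H-mid
X=np.c_[-(w@y0),w[:,1]]*1000; mu=X.mean(0);_,_,V=np.linalg.svd(X-mu);d=V[0]*np.sign(V[0]@mu)
print(len(X),mu,'ang line',np.arctan2(d[1],d[0]),'ang mean',np.arctan2(mu[1],mu[0]))
```

```text
216 [-12.77431102   1.60258002] ang line 3.1380234719023345 ang mean 3.0167913158414517
```

Screw is about 3.1, inside the band. I'll release the knob and back off along its axis.

step_arm([
  [0,0,0,0,0,0,50],
  [0,0,0,0,0,0,58],
  [0,0,0,0,0,0,58],
  [0,0,-15,0,0,0,58],
  [0,0,-40,0,0,0,58],
  [0,0,-75,0,0,0,58],
  [0,0,-85,0,0,0,58],
])

```text
clock: 16.15
tcp_pos: [0.4982, 0.0207, 0.2185]
orientation: [2.821, 0.874, 0.622]
contact_force: [0.9, 1.2, 0.1]
grip_width: 0.0583
gripper_force: 0.0
```

Run:
```python
from h import *
o=st(); p0=o['tcp_pos'];R0=R.from_rotvec(o['orientation']);print(p0,o['joints'].round(2))
T=R.from_matrix([[0,1,0],[1,0,0],[0,0,-1]])
q=(R0.inv()*T).as_rotvec();print(q.round(3),np.linalg.norm(q))
for t in [(.53,-.08,.24),(.577,-.080,.2)]: print((R0.inv().apply(np.array(t)-p0)*1000).round(1))
```

```text
[0.49817447 0.02070571 0.21851923] [-0.14  0.01 -0.08  2.29  0.22  0.43 -1.38]
[ 0.397 -0.213 -0.954] 1.0554131585674114
[-25.6 104.5  -6.5]
[ -4.3 119.3  49.5]
```

step_arm([
  [-5,20,-5,0.05,-0.027,-0.12,58],
  [-12,45,-8,0.1,-0.053,-0.24,58],
  [-20,75,-8,0.15,-0.08,-0.36,58],
  [-25,104,-6,0.2,-0.107,-0.48,50],
  [-25,104,-6,0.25,-0.133,-0.6,45],
  [-20,108,5,0.3,-0.16,-0.72,40],
  [-12,113,25,0.35,-0.187,-0.84,38],
  [-4,119,49,0.397,-0.213,-0.954,38],
])

```text
clock: 16.95
tcp_pos: [0.5775, -0.0808, 0.1972]
orientation: [2.286, 2.144, 0.04]
contact_force: [0.6, 0.5, -0.1]
grip_width: 0.038
gripper_force: 0.0
```

Run:
```python
from h import *
g=cam('wrist');P=cloud(g);h=cv2.cvtColor(g['image'],cv2.COLOR_RGB2HSV)
o=st();p0=o['tcp_pos'];R0=R.from_rotvec(o['orientation']);print(p0,R0.as_matrix().round(3).tolist(),o['joints'].round(2))
x,y,z=np.moveaxis(P,-1,0)
m=((h[...,0]<10)|(h[...,0]>170))&(h[...,1]>120)&(z>.05)&(z<.066)&(x>.53)&(x<.62)&(y<0)&(y>-.17); p=P[m]
c,s,a=cv2.minAreaRect(p[:,:2].astype(np.float32));print(len(p),c,s,a,np.percentile(p,[2,50,98],axis=0).round(4).tolist())
print((R0.inv().apply(np.array([c[0],c[1],.043])-p0)*1000).round(1))
```

```text
[ 0.58002224 -0.07868728  0.19309143] [[0.054, 0.998, 0.019], [0.998, -0.054, 0.012], [0.013, 0.018, -1.0]] [ 0.05  0.36 -0.02  1.83 -0.01  0.93 -0.02]
1426 (0.5761933922767639, -0.07808058708906174) (0.019020501524209976, 0.07911620289087296) 0.3037516474723816 [[0.5671, -0.115, 0.0547], [0.5759, -0.0745, 0.0579], [0.5847, -0.0397, 0.0594]]
[ -1.6  -6.6 150. ]
```

step_arm([
  [-1,-5,40,0.018,-0.012,-0.05,38],
  [-1,-6,85,0.018,-0.012,-0.05,38],
  [-1,-6,125,0.018,-0.012,-0.05,38],
  [-1,-6,145,0.018,-0.012,-0.05,38],
  [-1,-6,150,0.018,-0.012,-0.05,38],
  [-1,-6,150,0.018,-0.012,-0.05,38],
])

```text
clock: 17.6
tcp_pos: [0.5737, -0.0782, 0.0467]
orientation: [2.241, 2.2, 0.008]
contact_force: [-0.1, -0.2, -0.1]
grip_width: 0.0381
gripper_force: 0.0
```

step_arm([
  [0,2,2.5,0,0,-0.018,38],
  [0,2,2.5,0,0,-0.018,26],
  [0,2,2.5,0,0,-0.018,20],
  [0,2,2.5,0,0,-0.018,15],
  [0,2,2.5,0,0,-0.018,12],
  [0,2,2.5,0,0,-0.018,12],
], grip_force=50)

```text
clock: 18.2
tcp_pos: [0.5768, -0.0783, 0.0463]
orientation: [2.218, 2.219, 0.012]
contact_force: [-1.7, -0.3, 5.3]
grip_width: 0.0186
gripper_force: 50.0
```

step_arm([
  [-8,0,0,0,0,0,12],
  [-18,0,0,0,0,0,12],
  [-28,0,0,0,0,0,12],
  [-38,0,0,0,0,0,12],
])

```text
clock: 18.6
tcp_pos: [0.5772, -0.1131, 0.0459]
orientation: [2.217, 2.223, 0.016]
contact_force: [-0.3, 5.8, 2.5]
grip_width: 0.0185
gripper_force: 49.6
```

step_arm([
  [-10,0,0,0,0,0,12],
  [-22,0,0,0,0,0,12],
  [-34,0,0,0,0,0,12],
  [-46,0,0,0,0,0,12],
  [-58,0,0,0,0,0,12],
  [-70,0,0,0,0,0,12],
  [-85,0,-1,0,0,0,12],
  [-95,0,-5,0,0,0,12],
])

```text
clock: 19.4
tcp_pos: [0.5752, -0.2133, 0.0491]
orientation: [2.222, 2.218, 0.008]
contact_force: [0.2, -0.3, -1.0]
grip_width: 0.0187
gripper_force: 49.2
```

step_arm([
  [-5,0,-30,0,0,0,12],
  [-15,0,-65,0,0,0,12],
  [-15,0,-65,0,0,0,12],
])

```text
clock: 19.7
tcp_pos: [0.5786, -0.23, 0.1197]
orientation: [2.216, 2.211, 0.015]
contact_force: [0.6, 0.2, -0.9]
grip_width: 0.0188
gripper_force: 49.3
```

Run:
```python
from h import *
f=cam('top');P=cloud(f);x,y,z=np.moveaxis(P,-1,0)
o=st();p0=o['tcp_pos'];R0=R.from_rotvec(o['orientation']);print(p0,R0.as_matrix().round(3).tolist(),o['contact_force'])
m=(x>.55)&(x<.605)&(y>p0[1]+.03)&(y<p0[1]+.14)&(z>.08)&(z<.135)
p=P[m];A=np.c_[p[:,1]-p0[1],np.ones(len(p))];print(len(p),p[:,1].max()-p0[1],'x',np.linalg.lstsq(A,p[:,0],rcond=None)[0],'z',np.linalg.lstsq(A,p[:,2],rcond=None)[0])
h=cv2.cvtColor(f['image'],cv2.COLOR_RGB2HSV)
b=(h[...,0]>100)&(h[...,0]<130)&(h[...,1]>90)&(x>.42)&(x<.56)&(y<-.2)&(y>-.5)&(z<.03)
c,s,a=cv2.minAreaRect(P[b][:,:2].astype(np.float32));print(c,s,a)
# place: same as pick
T=R.from_rotvec([2.316,2.116,0]);print((R0.inv()*T).as_rotvec().round(3))
for t in [(.489,-.395,.11),(.489,-.395,.0095)]: print((R0.inv().apply(np.array(t)-p0)*1000).round(1))
a=cv2.resize(f['image'][150:230,185:285],(600,480),interpolation=cv2.INTER_CUBIC); cv2.imwrite('pics/t9.png',a[:,:,::-1])
```

```text
[ 0.57729571 -0.22848959  0.11731399] [[0.002, 1.0, 0.011], [1.0, -0.002, 0.0], [0.0, 0.011, -1.0]] [ 0.46158183 -0.76259544 -2.00178591]
254 0.11611051917031515 x [0.01151689 0.57651212] z [-0.07972591  0.12122555]
(0.4902125597000122, -0.40819251537323) (0.112673319876194, 0.09137043356895447) 87.53268432617188
[ 0.008 -0.004  0.089]
[-166.7  -88.1    6.2]
[-166.7  -89.3  106.7]
```

View pics/t9.png

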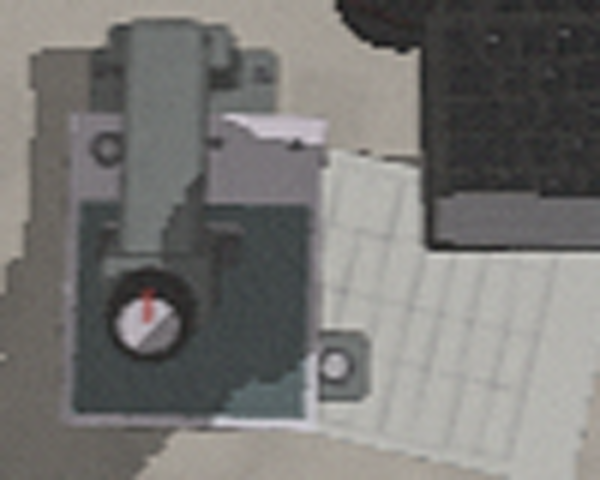

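The index now points to the rear and the bed is home and untouched. The gauge is out, so I'll return it to the tray.

step_arm([
  [-40,-22,5,0,0,0.04,12],
  [-85,-44,5,0,0,0.089,12],
  [-125,-66,5,0,0,0.089,12],
  [-164,-88,5,0,0,0.089,12],
  [-164,-88,30,0,0,0.089,12],
  [-164,-88,65,0,0,0.089,12],
  [-164,-88,85,0,0,0.089,12],
  [-164,-88,94,0,0,0.089,12],
])

```text
clock: 20.55
tcp_pos: [0.4863, -0.3885, 0.0162]
orientation: [-2.315, -2.119, -0.008]
contact_force: [0.8, 0.8, -1.3]
grip_width: 0.0184
gripper_force: 49.2
```

step_arm([
  [0,2,2,0,0,0,12],
  [0,2,4,0,0,0,12],
  [0,2,4,0,0,0,12],
])

```text
clock: 20.85
tcp_pos: [0.4911, -0.3905, 0.0164]
orientation: [2.315, 2.118, 0.011]
contact_force: [0.5, 0.1, -0.9]
grip_width: 0.0186
gripper_force: 49.2
```

step_arm([
  [0,0,1,0,0,0,12],
  [0,0,2,0,0,0,12],
  [0,0,3,0,0,0,12],
  [0,0,3,0,0,0,12],
])

```text
clock: 21.25
tcp_pos: [0.4906, -0.3905, 0.0134]
orientation: [2.316, 2.118, 0.01]
contact_force: [-1.3, 0.6, 5.1]
grip_width: 0.0187
gripper_force: 49.9
```

Contact with the tray floor. I'll open and rise.

step_arm([
  [0,0,0.5,0,0,0,28],
  [0,0,0.5,0,0,0,38],
  [0,0,0.5,0,0,0,38],
  [0,0,-25,0,0,0,38],
  [0,0,-70,0,0,0,38],
  [0,0,-120,0,0,0,38],
  [-40,0,-160,0,0,0,38],
  [-85,0,-190,0,0,0,38],
])

```text
clock: 22.05
tcp_pos: [0.4841, -0.4661, 0.1995]
orientation: [2.31, 2.122, 0.013]
contact_force: [1.0, 0.4, -0.4]
grip_width: 0.0377
gripper_force: 0.0
```

Run:
```python
from h import *
g=cam('wrist');P=cloud(g);h=cv2.cvtColor(g['image'],cv2.COLOR_RGB2HSV);x,y,z=np.moveaxis(P,-1,0)
o=st();print(o['clock'],o['tcp_pos'],o['contact_force'])
m=(x>.44)&(x<.545)&(y>-.47)&(y<-.24)&(z>.0065)&(h[...,1]<70)|((h[...,0]<10)|(h[...,0]>170))&(h[...,1]>120)&(x>.44)&(x<.545)&(y<-.3)&(y>-.47)
p=P[m]
red=((h[...,0]<10)|(h[...,0]>170))&(h[...,1]>120)&(x>.44)&(x<.545)&(y<-.3)&(y>-.47)
for n,q in(('red',P[red]),('steel',P[(x>.47)&(x<.52)&(y>-.345)&(y<-.26)&(z>.0065)&(z<.03)])): print(n,len(q),cv2.minAreaRect(q[:,:2].astype(np.float32)),np.percentile(q[:,2],[5,50,95]).round(4))
f=cam('top'); print(P[red][:,2].size)
cv2.imwrite('pics/end.png',f['image'][110:256,130:400,::-1])
```

```text
22.1 [ 0.48161258 -0.47762536  0.20445867] [-0.37403549 -8.93700486  4.60922556]
red 1442 ((0.4905795454978943, -0.3888433575630188), (0.08038770407438278, 0.018726162612438202), 85.56534576416016) [0.0231 0.025  0.0264]
steel 1366 ((0.4960783123970032, -0.3195822834968567), (0.051599837839603424, 0.023572560399770737), 85.39349365234375) [0.0081 0.0094 0.0107]
1442
```

View pics/end.png

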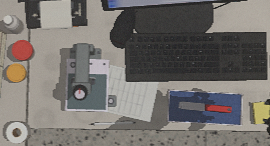

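The gauge lies flat in the tray (red handle at (218,109), top z 25 mm), the bed is home at (88,90), and the cups and labels haven't moved. Handing in.

```bash
python3 -c "
from bench import r
print(r.hand_in())"
```

```text
the job is handed in; nothing more can be done
None
```

The job is handed in at about 22 s: the bed is home against the stop (confirmed by push force and camera), the knob reads about 3.1 rad, the gauge drew out with roughly 6 N of drag and lies flat in its tray; the first push caught the bed's front edge (about 48 N at the wrist) and was redone on the left edge.

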